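# Snug up the wing plug in the print room's air manifold

## Robot

A 6-joint arm with a two-finger parallel gripper is mounted at the origin on the work surface. World frame = base frame: x ahead of the robot, y to its left, z up, the work surface at z = 0. Lengths are in m, angles in rad, forces in N, time in s.
With the tool pointing down it reaches from about 0.275 to 0.725 m from the base axis. Payload 15.9 kg.
Tool frame: the origin (TCP) lies at the very end of the fingers, on their centre line; the grasp point (between the pads) lies 19 mm behind it; z points along the fingers, y is the direction in which the jaws open and shut (so a half turn about z gives the same grasp; the last joint's range is limited). The gripper opens to 85 mm and grips with 20 to 120 N. Pads are 22 mm wide; open, the fingers measure 114 mm over their backs; the gripper's body (76 mm by 85 mm) begins 54 mm behind the grasp point. The pads swing forward as they close: fully open they stand 13 mm farther back than shut.
Start: joints at [1.166, 0.213, -0.034, 1.323, 0, 1.571], TCP at [0.197, 0.46, 0.207] pointing down, gripper open.
Joint ranges: [-2.98, 2.98], [-0.74, 1.72], [-1.14, 1.35], [-2.1, 2.04], [-1.57, 1.44], [-3.14, 3.14]. Speed limits (rad/s): [1.89, 1.89, 2.39, 2.57, 3.14, 3.14].

## Interface

Orientations are given as a unit quaternion [x, y, z, w].
In Python, from rig import robot gives the robot as it stands.
- The arm moves only by the tool apply_moves, never from a script. Its argument "steps" is one flat list of numbers, 5 for each row, row after row: the shift along the tool's x, y, z in mm, then the turn about the tool's z in degrees, then the opening, from 0 (shut) to 1 (fully open). A call has exactly 5 rows; each row is the pose to reach, as a shift and turn from the pose measured when the call began, along the tool's axes at that moment; what a row does not reach only later rows make up. A row lasts 1/12 s, in which the tool goes at most 41.7 mm and 7.16 degrees, less where a joint would pass 70% of its speed; a pose out of reach is approached as far as the arm can. A call with a gripper value outside its range is refused whole. The fingers move at their own pace and stop on an object; the grip force is fixed at half the most. Time passes only in rows, so rows that repeat a pose let the fingers close, or fill a call up. It gives the time, the measured TCP pose, the force and the opening at its end, in the units of the state.
- robot.sense(): the state, without advancing time (a new reading comes with each control period).
- robot.read_camera(name): name is "side" or "top" or "wrist"; returns a dict with "pixels" (480x640x3 uint8, red, green, blue), "z_map" (480x640 float32, m along the optical axis (not along the pixel's ray), 0 where there is no reading), "vfov" (degrees; the focal length in pixels is half the picture's height over the tangent of half this angle, whatever the lens; pixels are square), "cx", "cy" (the principal point, pixels), "k1" (the pictures are not rectified: a ray, as slopes to the right and down, at radius r is drawn at 1 + k1 r^2 times it, then the intrinsics apply), "origin" and "rotation" of the camera in the world. Camera axes: x right, y down, z forward; pixel columns grow to the right and rows downward; lengths in m; the calibration is good to about 2 mm. A picture is of the moment at which its call begins.
- robot.sign_off(): hands the job in, once; it reports no verdict.
Trained networks look in the newest picture that a camera, given by its name, has taken for a name from the list of things; names that differ only in an ending like _2 or _b are one class to them, and where a whole thing is asked for, a point or a joint stands for the part that bears it (a point fixed in the world has none). Each returns a list of dicts, best first, with "score" (0 to 1); they miss things now and then, are a little off and sometimes report something else, mostly with a low value. They report only what shows in the picture. A call takes as long as a camera call.
- robot.find_in(camera, label): "position" ([x, y, z] in m, in the coordinates of the camera as it stood for that picture, good to about 4 mm: the middle of the surface that is visible of it).
- robot.pinpoint(camera, label): "position" ([x, y, z] in m, in the coordinates of the camera as it stood for that picture, good to about 4 mm: a listed point, or the origin of a listed thing).
The state is a dict: "t": time; "joint_positions": joint angles; "qvel": joint speeds; "joint_torque": joint torques, N m; "tcp_pos": TCP position; "tcp_rot": TCP orientation; "contact_force": force on the tool from outside, world axes, zero at the start; "torque": the same for the moment, N m; "grip_width": finger opening in m.
Only numpy, scipy, OpenCV 4.12 (cv2) and the standard library are available. Lean on these libraries where they do the work, as an engineer would, in place of code of your own. Each camera call takes 0.05 s, during which the arm holds its last target. There are 200 camera calls.

## Task

The brass plug with the flat wing head, one of the three fittings along the top of the aluminium air manifold on the print bench, has only been started in its tapered thread. Turn it clockwise (seen from above) until it goes snug and will turn no further, then let go of it. Do not back it out of its thread, and leave the spare plug lying on the bench where it is.

Things in the scene. Friction and masses are not known exactly. Their poses are not given: they have to be found in the camera images.
- plug (a joint): turn of the wing plug in its tapered thread, rad, growing clockwise from above: starts between -1.15 and -0.7, snug from -0.2 on, 0 = firm stop, backed out at -1.6. Where the tab points when snug differs every time. It turns in place (no rise or fall), stays where left; resistance grows from 0.09 N m loose to 0.12 N m near the stop.
- plug_grip (a point): head of the wing plug, plain brass: upright flat tab 44 mm long, 11 mm thick, 32 mm high, on a round 24 mm neck. It may be in any of the manifold's three ports. This point is on the vertical turning axis, 14 mm below the tab's top edge in the middle of its length, 80 mm above the bench, 24 mm above the round boss it sits on; x along the tab's length, y across it, z up; turns with the plug.
- manifold: aluminium bar 60 x 330 mm, top 50 mm above the bench, fixed; gauge lying face up at its +y end, coupler at its -y end. Origin: centre of its underside; y along it. Ports on top at y = -100, 0, +100 mm; the two not holding the wing plug hold a brass hexagon plug (29 mm wide, 72 mm above the bench) and a ribbed brass hose tail (22 mm wide, 90 mm above the bench).
- spare_plug: loose spare brass plug of the same wing shape lying on its side on the bench in front of the manifold, not part of the work; 54 mm long, 44 mm wide, up to 24 mm high. Origin: on the bench beneath where its thread meets its head.

How it is judged:
At the end, for the whole second after the job is handed in: the wing plug is turned clockwise to within 0.2 rad (about 11 degrees) of fully snug, has been released and stays there at rest (value of joint plug above -0.2 rad and velocity of joint plug between -0.1 and 0.1 rad/s); the robot touches nothing.
It fails at once if the wing plug is backed out of its thread (turned back to -1.6 rad) (value of joint plug below -1.6 rad).
It fails at once if the spare plug is moved more than 30 mm (distance of spare_plug from where it was at the start of the episode above 0.03 m).
It also fails if it takes over 40 s, if anything falls off the work surface, if the arm or the gripper's body presses on something with over 40 N, if the wrist force passes 120 N, or if a joint passes its speed limit or range.

## Working session

There is one attempt and no reset: what is moved stays moved. The work goes in short steps, Python scripts to look and compute and a tool call to move; the robot and the scene stay as the last step left them, time stands still between calls to the robot, and variables do not carry over. Pictures are saved under pics/ and viewed, about 8 in all and at most 12, crops included, and the job is handed in when it is done.

Besides the shell and the picture viewer there is one more tool, called after "Request:" by a JSON object that holds its "fn" and its "kwargs". apply_moves: Moves the arm, as the interface text tells. Its arguments: {"type":"object","properties":{"steps":{"type":"array","items":{"type":"number"}}},"required":["steps"]}

```bash
mkdir -p pics
cat > h.py <<'E'
import numpy as np, cv2
from rig import robot
from scipy.spatial.transform import Rotation as R
def rot(c):
    r=np.array(c["rotation"],float)
    return r if r.shape==(3,3) else R.from_quat(r).as_matrix()
def w(c,p): return rot(c)@np.array(p)+np.array(c["origin"])
def cloud(c):
    f=240/np.tan(np.radians(c["vfov"])/2); K=np.array([[f,0,c["cx"]],[0,f,c["cy"]],[0,0,1.]])
    v,u=np.mgrid[:480,:640]; p=np.stack([u,v],-1).reshape(-1,1,2).astype(float)
    n=cv2.undistortPoints(p,K,np.array([c["k1"],0,0,0.])).reshape(480,640,2)
    z=c["z_map"][...,None]; P=np.concatenate([n*z,z],-1)
    return P@rot(c).T+np.array(c["origin"])
def save(c,n): cv2.imwrite(f"pics/{n}.png",c["pixels"][...,::-1])
def tool(pw):
    s=robot.sense(); return (R.from_quat(s["tcp_rot"]).inv().apply(np.array(pw)-s["tcp_pos"])*1000).round(1)
E
cat > a.py <<'E'
from h import *
for n in ["top","side"]:
    c=robot.read_camera(n); save(c,n+"1")
    for l in ["plug_grip","manifold","spare_plug"]:
        print(n,l,[(w(c,d["position"]).round(3),round(d["score"],2)) for d in robot.pinpoint(n,l)[:3]])
s=robot.sense(); print(s)
E
python3 a.py
```

```text
top plug_grip [(array([ 0.511, -0.082,  0.079]), 0.61)]
top manifold [(array([ 0.51 , -0.082, -0.   ]), 0.84)]
top spare_plug [(array([ 0.419, -0.029, -0.002]), 0.92)]
side plug_grip [(array([ 0.514, -0.076,  0.082]), 0.93)]
side manifold [(array([ 0.516, -0.08 , -0.   ]), 0.7)]
side spare_plug [(array([ 0.412, -0.03 ,  0.004]), 0.63)]
{'t': 0.4, 'joint_positions': array([ 1.16599069e+00,  2.12959680e-01, -3.44878282e-02,  1.32350661e+00,
       -2.85765761e-05,  1.57081077e+00]), 'qvel': array([ 0.00064035,  0.0005225 ,  0.00228392, -0.0018887 , -0.00129982,
        0.00176905]), 'joint_torque': array([ 3.26978370e-03, -6.85344744e+01,  4.86909986e+01,  4.69073653e-03,
        1.61249877e-04, -7.61630673e-06]), 'tcp_pos': array([0.19690341, 0.459526  , 0.20724111]), 'tcp_rot': array([ 2.01030749e-01,  9.79584928e-01, -8.01574772e-05, -1.86271756e-06]), 'contact_force': array([ 0.57909365,  0.24293733, -0.46383899]), 'torque': array([-0.03731369, -0.06098773,  0.0614863 ]), 'grip_width': 0.0852178517901222}
```

View pics/top1.png

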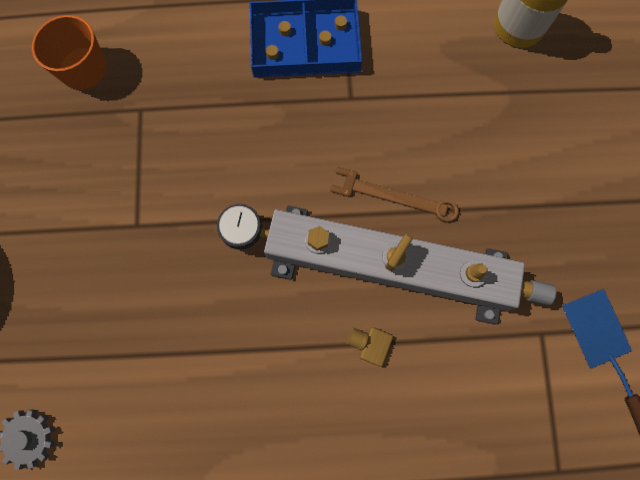

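```bash
cat > b.py <<'E'
from h import *
import sys
n=sys.argv[1]; c=robot.read_camera(n); P=cloud(c)
m=(abs(P[...,2]-0.090)<0.010)&(np.hypot(P[...,0]-.511,P[...,1]+.08)<.035)&(c["z_map"]>0)
q=P[m]; print(len(q), "zmax",q[:,2].max())
xy=q[:,:2].astype(np.float32); r=cv2.minAreaRect(xy*1000); print(r)
e=np.linalg.svd(xy-xy.mean(0),full_matrices=False)[2][0]; print("mean",xy.mean(0),"axis deg",np.degrees(np.arctan2(e[1],e[0])))
s=robot.sense();print(R.from_quat(s["tcp_rot"]).as_matrix().round(3),s["t"])
print("tool shift to grip", tool([xy.mean(0)[0],xy.mean(0)[1],.08]))
E
python3 b.py top
```

```text
347 zmax 0.0968415791096554
((513.8389892578125, -78.36468505859375), (11.045476913452148, 45.154449462890625), 54.822792053222656)
mean [ 0.51256156 -0.07733864] axis deg 144.8502
[[-0.919  0.394 -0.   ]
 [ 0.394  0.919 -0.   ]
 [ 0.    -0.    -1.   ]] 0.45
tool shift to grip [-501.6 -369.2  127.3]
```

The tab is in the middle port at about px (399,252). Its long axis is about −35° in world, which agrees with the image. The other ports hold the hexagon plug (318,238) and the hose tail (475,272), and the spare plug is at (372,346). I'll move over the plug at the present height.

Request:
{"fn": "apply_moves", "kwargs": {"steps": [-33,-24,0,0,0.5,-66,-48,0,0,0.5,-99,-73,0,0,0.5,-132,-97,0,0,0.5,-165,-121,0,0,0.5]}}

```text
t: 0.87
tcp_pos: [0.3013, 0.2817, 0.2074]
tcp_rot: [0.201, 0.98, 0.0, 0.0]
contact_force: [0.5, 1.0, 0.8]
grip_width: 0.0428
```

Request:
{"fn": "apply_moves", "kwargs": {"steps": [-33,-24,0,0,0.5,-66,-48,0,0,0.5,-99,-73,0,0,0.5,-132,-97,0,0,0.5,-165,-121,0,0,0.5]}}

```text
t: 1.28
tcp_pos: [0.406, 0.1035, 0.2077]
tcp_rot: [0.201, 0.98, 0.0, 0.0]
contact_force: [0.4, 1.7, 0.4]
grip_width: 0.0428
```

Request:
{"fn": "apply_moves", "kwargs": {"steps": [-33,-24,0,0,0.5,-66,-48,0,0,0.5,-99,-73,0,0,0.5,-132,-97,0,6,0.5,-165,-121,0,12,0.5]}}

```text
t: 1.7
tcp_pos: [0.5108, -0.0749, 0.2078]
tcp_rot: [0.304, 0.953, 0.0, 0.001]
contact_force: [0.6, 0.2, 0.2]
grip_width: 0.0423
```

```bash
python3 b.py wrist; python3 -c "
from h import *
c=robot.read_camera('wrist');save(c,'wr1')
print([(w(c,d['position']).round(4),d['score']) for d in robot.pinpoint('wrist','plug_grip')]);print(robot.sense())"
```

```text
643 zmax 0.09594106235884625
((512.7202758789062, -79.80206298828125), (10.691852569580078, 43.74864959716797), 54.65048599243164)
mean [ 0.5116224  -0.07892699] axis deg -35.499546
[[-0.808  0.589  0.002]
 [ 0.589  0.808 -0.002]
 [-0.002 -0.    -1.   ]] 1.75
tool shift to grip [  2.3  -0.2 126.9]
[(array([ 0.5108, -0.0823,  0.0819]), 0.83)]
{'t': 1.85, 'joint_positions': array([-1.45722117e-01,  2.46590846e-01,  7.80409422e-03,  1.33197095e+00,
        4.22388611e-04,  4.72134880e-01]), 'qvel': array([ 0.0578718 , -0.0403803 , -0.04158932,  0.00416794,  0.00831321,
       -0.0182635 ]), 'joint_torque': array([ -4.1461131 , -68.98018599,  50.68992376,  -0.50715795,
        -0.32999849,   0.40603392]), 'tcp_pos': array([ 0.51075461, -0.0748146 ,  0.20696066]), 'tcp_rot': array([ 3.04038024e-01,  9.52659874e-01,  2.11525368e-04, -1.52620255e-05]), 'contact_force': array([-0.67073427, -0.07465505, -0.65551025]), 'torque': array([0.08405704, 0.01135125, 0.01164784]), 'grip_width': 0.04266950598884732}
```

The wrist camera agrees: tab centre about (0.512, −0.080), axis −35.4°, jaws already square to it. I'll descend and grip.

Request:
{"fn": "apply_moves", "kwargs": {"steps": [-5,-3,35,0,0.5,-5,-3,70,0,0.5,-5,-3,105,0,0.5,-5,-3,130,0,0.5,-5,-3,143,0,0.5]}}

```text
t: 2.27
tcp_pos: [0.5108, -0.0788, 0.061]
tcp_rot: [0.303, 0.953, 0.0, -0.002]
contact_force: [-0.2, 0.3, 0.0]
grip_width: 0.0424
```

Request:
{"fn": "apply_moves", "kwargs": {"steps": [0,0,0,0,0.3,0,0,0,0,0,0,0,0,0,0,0,0,0,0,0,0,0,0,0,0]}}

```text
t: 2.68
tcp_pos: [0.511, -0.0778, 0.062]
tcp_rot: [0.303, 0.953, 0.001, -0.002]
contact_force: [-0.9, 6.6, -5.7]
grip_width: 0.0088
```

```bash
python3 -c "
from h import *
c=robot.read_camera('side');save(c,'side2');s=robot.sense();print(s['tcp_pos'],s['contact_force'],s['torque'],s['grip_width'])"
```

```text
[ 0.51104654 -0.07784917  0.06204205] [-0.59473962  6.01075127 -5.57802353] [1.22459496 0.2011107  0.08640694] 0.008542707637133343
```

View pics/side2.png

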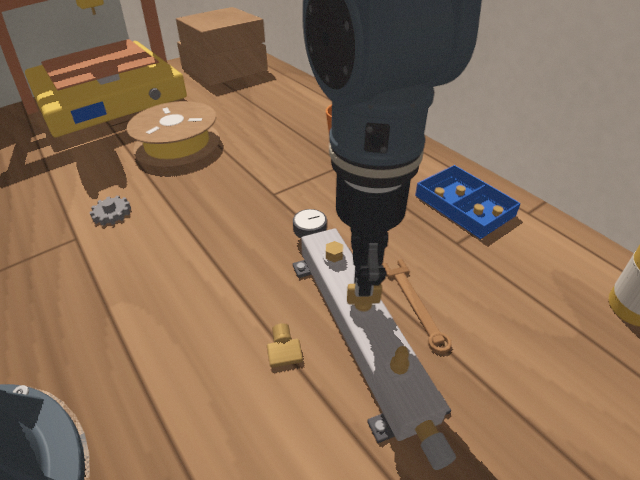

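The jaws hold the tab at px (364,294), and the spare plug is undisturbed. I'll turn clockwise, which is positive about tool z.

Request:
{"fn": "apply_moves", "kwargs": {"steps": [0,0,0,4,0,0,0,0,9,0,0,0,0,14,0,0,0,0,19,0,0,0,0,24,0]}}

```text
t: 3.15
tcp_pos: [0.5115, -0.0771, 0.0622]
tcp_rot: [0.496, 0.869, 0.001, -0.002]
contact_force: [8.0, 4.0, -25.2]
grip_width: 0.0087
```

```bash
cat > s.py <<'E'
from h import *
s=robot.sense();M=R.from_quat(s["tcp_rot"]).as_matrix()
print(s['t'],s['tcp_pos'].round(4),s['contact_force'].round(1),s['torque'].round(3),s['grip_width'].round(4),"y yaw",np.degrees(np.arctan2(M[1,1],M[0,1])).round(1),s['joint_positions'].round(2))
E
python3 s.py
```

```text
Traceback (most recent call last):
  File "s.py", line 3, in <module>
    print(s['t'],s['tcp_pos'].round(4),s['contact_force'].round(1),s['torque'].round(3),s['grip_width'].round(4),"y yaw",np.degrees(np.arctan2(M[1,1],M[0,1])).round(1),s['joint_positions'].round(2))
                                                                                        ^^^^^^^^^^^^^^^^^^^^^
AttributeError: 'float' object has no attribute 'round'
```

```bash
sed -i "s/s\['grip_width'\].round(4)/s['grip_width']/" s.py; python3 s.py
```

```text
3.15 [ 0.5115 -0.0771  0.0622] [  8.    4.  -25.2] [ 0.67  -1.825  0.142] 0.008746890586248683 y yaw 30.6 [-0.15  0.32 -0.26  0.99  0.    0.89]
```

Request:
{"fn": "apply_moves", "kwargs": {"steps": [0,0,1,4,0,0,0,1,8,0,0,0,1,12,0,0,0,1,16,0,0,0,1,16,0]}}

```text
t: 3.57
tcp_pos: [0.5122, -0.0768, 0.0621]
tcp_rot: [0.613, 0.79, 0.001, -0.001]
contact_force: [4.2, 1.8, -10.2]
grip_width: 0.0087
```

```bash
python3 s.py
```

```text
3.5667 [ 0.5122 -0.0768  0.0621] [  4.2   1.8 -10.2] [ 0.293 -0.794 -0.025] 0.008731161092745484 y yaw 14.4 [-0.15  0.32 -0.26  0.98  0.    1.17]
```

Request:
{"fn": "apply_moves", "kwargs": {"steps": [0,0,0.5,3,0,0,0,0.5,6,0,0,0,0.5,9,0,0,0,0.5,12,0,0,0,0.5,12,0]}}

```text
t: 3.98
tcp_pos: [0.5124, -0.0767, 0.0622]
tcp_rot: [0.691, 0.723, 0.001, -0.001]
contact_force: [0.8, -0.9, -7.6]
grip_width: 0.0084
```

```bash
python3 s.py
```

```text
3.9833 [ 0.5124 -0.0767  0.0622] [ 0.8 -0.9 -7.6] [-0.201 -0.006  2.196] 0.008406985216341468 y yaw 2.5 [-0.15  0.32 -0.26  0.98  0.    1.38]
```

The moment about z rose to 2.2 N m after about 52° of turn, so the plug is at the firm stop. I'll release and lift straight up.

Request:
{"fn": "apply_moves", "kwargs": {"steps": [0,0,0,0,0.2,0,0,0,0,0.5,0,0,0,0,0.5,0,0,0,0,0.5,0,0,0,0,0.5]}}

```text
t: 4.4
tcp_pos: [0.5127, -0.0768, 0.0626]
tcp_rot: [0.691, 0.723, 0.001, -0.001]
contact_force: [0.5, -0.8, 0.5]
grip_width: 0.043
```

Request:
{"fn": "apply_moves", "kwargs": {"steps": [0,0,-20,0,0.5,0,0,-50,0,0.5,0,0,-85,0,0.5,0,0,-120,0,0.5,0,0,-145,0,0.5]}}

```text
t: 4.82
tcp_pos: [0.513, -0.0774, 0.2107]
tcp_rot: [0.691, 0.723, 0.002, 0.0]
contact_force: [-0.1, 0.3, 0.2]
grip_width: 0.0424
```

Request:
{"fn": "apply_moves", "kwargs": {"steps": [0,0,0,0,0.5,0,0,0,0,0.5,0,0,0,0,0.5,0,0,0,0,0.5,0,0,0,0,0.5]}}

```text
t: 5.23
tcp_pos: [0.5123, -0.0773, 0.2095]
tcp_rot: [0.691, 0.723, 0.001, -0.001]
contact_force: [-0.5, 0.3, -0.0]
grip_width: 0.0427
```

```bash
python3 s.py; python3 b.py wrist; python3 -c "
from h import *
c=robot.read_camera('wrist');save(c,'wr2')
c=robot.read_camera('side');print([(w(c,d['position']).round(4),d['score']) for d in robot.pinpoint('side','spare_plug')])"
```

```text
5.2333 [ 0.5123 -0.0773  0.2095] [-0.5  0.3 -0. ] [-0.001 -0.003  0.022] 0.042664073356182046 y yaw 2.6 [-0.15  0.25  0.02  1.34  0.    1.37]
632 zmax 0.09619738847088183
((512.5083618164062, -79.46907043457031), (10.999143600463867, 43.903011322021484), 13.378403663635254)
mean [ 0.5123749  -0.07805635] axis deg -76.76773
[[-0.045  0.999  0.001]
 [ 0.999  0.045  0.003]
 [ 0.003  0.002 -1.   ]] 5.2833
tool shift to grip [ -1.1  -0.3 129.7]
[(array([ 0.4136, -0.0325,  0.0013]), 0.7)]
```

View pics/wr2.png

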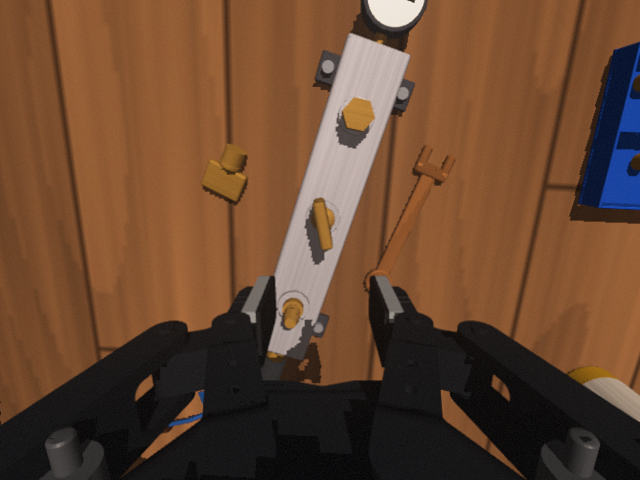

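```bash
python3 -c "
from h import *
print(robot.sign_off())"
```

```text
the job is handed in; nothing more can be done
None
```

I turned the wing plug, which was in the middle port, clockwise until it hit its stop, then released it and lifted the gripper clear. The job is handed in.

- **Snug:** The tab went from −35.4° to −76.7°, about 41° (0.72 rad). The gripper turned 52°, and the last 11° or so was the pads twisting on a tab that no longer moved. The moment about z rose from about 0 to 2.2 N m, far above the 0.12 N m thread resistance. The starting turn wasn't known, so I am judging snugness from the torque and the tab's lack of movement.
- **Released:** After the lift, the jaws were open and the force reading was near zero.
- **Spare plug:** The side camera's estimate of its position changed by only about 4 mm, which is within its measuring error, and it looked undisturbed in the picture.
- **Forces:** A downward force of about 25 N built up mid-turn, and I eased it with 1 mm and 0.5 mm downward corrections.

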